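Load a wood specimen under the stereo microscope

TASK

Take the specimen carrier with the square wood block, slide it nose first between the fences on the microscope's stage and under the lens until its nose meets the stop, without the carrier or its block touching the microscope head. Then swing the steel latch arm fully across the channel behind the carrier's tail to hold it in. Leave the other carrier (round wood disc), the jar and the mouse where they are.

Things in the scene. Friction and masses are not known exactly. Their poses are not given: they have to be found in the camera images.
- carrier: Loose grey plate with a square dark wood block, 0.24 kg (mm): 60 wide (x), 200 long (y), 8 thick; origin at the centre of its underside; +y runs from the grip tab (tail) to the block (nose), z up. Block 44 x 44, fixed at y = +70, top 42 above the underside. Starts on the desk at the robot's right, nose roughly to +y, beside the other carrier (either may be the nearer).
- carrier_grip (a point): On the square-block carrier, in its upright aluminium grip tab: carrier coordinates (0, -80, 38) mm. The tab is 16 thick (x), 30 long (y) and rises from 8 to 48 mm above the carrier's underside. Axes as the carrier's.
- spare: The other carrier, to be left alone: same plate and grip tab, but with a round dark wood disc, 46 mm in diameter and 26 mm high, instead of the block. Origin and axes as for the first carrier.
- scope: Fixed stereo microscope (mm): white base, black column, white head. Origin on the lens axis at desk level, z up; loaded along its +y. Base spans x -170 to 100, y -210 to 100; its flat top, 30 high, is the stage. Column x -160 to -110, y -35 to 35, 400 high, focus knobs out to y = -59 and 59 at height 170. A carrier fully home has its origin at (0, -70, 30), axes parallel.
- stop (a point): Middle of the stop's face, at (0, 30) mm in the microscope's frame, on the stage top (30 mm high). The stop is a dark steel crossbar 12 mm high. Two dark steel fences 8 mm high, 6 mm thick, run towards it along y from -130 to 30 mm, inner faces at x = -33 and +33 mm; from y = -130 back to -160 mm they flare outwards.
- head: Fixed microscope head over the stage (mm), origin and axes as the microscope's. Ring light and lens: cylinder of radius 45 on the axis, underside 86 above the desk (56 above the stage). White housing x -120 to 90, y -50 to 50, from 155 to 300 high, with a knob to y = -68 at height 210; eyepieces lean out to +x, 340 high.
- latch (a joint): Swing angle of the steel latch arm in rad about its vertical pivot: 0 = straight across the carrier channel, at its stop (pointing to the microscope's -x); grows counter-clockwise seen from above: 1.57 points along the microscope's -y. Starts swung out at 1.9 to 2.3. Stays where it is left; about 1 N at the knob moves it.
- latch_hinge (a point): Pivot of the latch arm, at (55, -184) mm in the microscope's frame, 37 mm above the desk. The steel bar, 12 mm wide, reaches 90 mm from here to the knob's axis, from 34 to 40 mm above the desk; straight across, it lies on the stage 8 mm behind the tail of a carrier fully home. Pivot boss 11 mm in radius, top 44 mm above the desk.
- latch_knob (a point): Top centre of the black upright cylindrical knob at the free end of the latch arm: 16 mm in diameter, standing 30 mm above the bar, top 70 mm above the desk.
- jar: Bystander: closed glass jar with white cap, 60 mm in diameter, 65 mm high, origin at the centre of its underside.
- mouse: Bystander: black computer mouse, 62 by 105 mm, 34 mm high, origin at the centre of its underside.
There are look-alikes about, which are no part of the job. Leave any green, orange or pink look-alike of the carrier alone.

How it is judged:
On the way:
1. the carrier lies fully home under the lens while the latch is still swung out (y of carrier in the frame of scope between -0.076 and -0.064 m and x of carrier in the frame of scope between -0.007 and 0.007 m and z of carrier in the frame of scope between 0.026 and 0.034 m and angle between carrier's own z axis and vertical below 0.06 rad and angle between the y axis of carrier and the y axis of scope, either way round below 0.1 rad and value of joint latch above 1.2 rad), for 0.2 s.
At the end, for the whole second after the job is handed in: The square-block carrier lies flat on the stage between the fences, fully home: within 6 mm of the stop position along the channel, 7 mm across it, 4 mm in height and 0.1 rad in direction, tilted under 0.06 rad, at rest; the latch is within 0.12 rad of straight across (y of carrier in the frame of scope between -0.076 and -0.064 m and x of carrier in the frame of scope between -0.007 and 0.007 m and z of carrier in the frame of scope between 0.026 and 0.034 m and angle between carrier's own z axis and vertical below 0.06 rad and angle between the y axis of carrier and the y axis of scope, either way round below 0.1 rad and linear speed of carrier below 0.02 m/s and value of joint latch below 0.12 rad); the robot touches nothing.
It fails at once if the carrier or its specimen touches the microscope head (over 0.5 N) (contact force between carrier and head above 0.5 N).
It fails at once if the other carrier, the jar or the mouse is moved by more than 20 mm (distance of any of spare, jar, mouse from where it was at the start of the episode above 0.02 m).
It also fails if it takes over 51 s, if anything falls off the work surface, if the arm or the gripper's body presses on something with over 40 N, if the wrist force passes 120 N, or if a joint passes its speed limit or range.

ROBOT

A 6-joint arm with a two-finger parallel gripper is mounted at the origin on the work surface. World frame = base frame: x ahead of the robot, y to its left, z up, the work surface at z = 0. Lengths are in m, angles in rad, forces in N, time in s.
With the tool pointing down it reaches from about 0.35 to 0.85 m from the base axis. Payload 8.1 kg.
Tool frame: the origin (TCP) lies at the very end of the fingers, on their centre line; the grasp point (between the pads) lies 19 mm behind it; z points along the fingers, y is the line along which they close (so a half turn about z gives the same grasp; the last joint's range is limited). The gripper opens to 93 mm and grips with 3 to 60 N. Pads are 15 mm wide; open, the fingers measure 128 mm over their backs; the gripper's body (75 mm by 188 mm) begins 65 mm behind the grasp point.
Start: joints at [1.26, 0.13, 1.488, -0, 1.523, -0.085], TCP at [0.134, 0.585, 0.191] pointing down, gripper open.
Joint ranges: [-2.96, 2.96], [-0.89, 2.26], [0.02, 2.5], [-1.34, 4.48], [0, 2.73], [-2.66, 2.66]. Speed limits (rad/s): [2.39, 2.39, 2.79, 3.14, 3.14, 3.14].

INTERFACE

Orientations are given as a rotation vector (axis times angle).
In Python, from plant import robot, imaging gives the robot as it stands.
- The arm moves only by the tool jog_arm, never from a script. Its argument "rows" is a list of rows, each a list of 2 entries, a list of its own where there are three numbers: the shift along the tool's x, y, z each as a share of 0.2 m, from -1 to 1, then the turn, a rotation vector about the tool's x, y, z each as a share of pi/2 rad, from -1 to 1. A call has 1 to 5 rows; each row is the pose to reach, as a shift and turn from the pose commanded when the call began, along the tool's axes at that moment; what a row does not reach only later rows make up. A row lasts 1/10 s, in which the tool goes at most 50 mm and 8.59 degrees, less where a joint would pass 70% of its speed; a pose out of reach is approached as far as the arm can. A call with a number of a shift or a turn outside -1 to 1 is refused whole. A call with a gripper value outside its range is refused whole. "hand" is the closure, from -1 (fully open) to 1 (shut), set as the call begins (left out, the last holds). The fingers move at their own pace and stop on an object; "squeeze" is the grip in N (left out, the last holds). Time passes only in rows, so rows that repeat a pose let the fingers close. It gives the time, the measured TCP pose, the force, the opening and the grip force at its end, in the units of the state.
- robot.read_state(): the state, without advancing time (a new reading comes with each control period).
- imaging.read_camera(name): name is "scene" or "top" or "wrist"; returns a dict with "frame" (480x640x3 uint8, red, green, blue), "vertical_fov" (degrees; the focal length in pixels is half the picture's height over the tangent of half this angle, whatever the lens; pixels are square), "cx", "cy" (the principal point, pixels), "R" (3x3) and "t" (3): a world point X has camera coordinates R X + t. Camera axes: x right, y down, z forward; pixel columns grow to the right and rows downward; lengths in m; the calibration is good to about 2 mm. The wrist camera is an equidistant fisheye: a pixel r from the principal point sees the ray r / f radians off the axis. A picture is of the moment at which its call begins. There is no depth.
- robot.close_job(): hands the job in; it is judged then, once.
The state is a dict: "t": time; "q": joint angles; "dq": joint speeds; "joint_torque": joint torques, N m; "tool_pos": TCP position; "orientation": TCP orientation; "force": force on the tool from outside, world axes, zero at the start; "wrist_torque": the same for the moment, N m; "opening": finger opening in m; "gripper_force": force on a finger pad.
Only numpy, scipy, OpenCV 4.12 (cv2) and the standard library are available. Lean on these libraries where they do the work, as an engineer would, in place of code of your own. Each camera call takes 0.05 s, during which the arm holds its last target. There are 200 camera calls.

## Working session

There is one attempt and no reset: what is moved stays moved. The work goes in short steps, Python scripts to look and compute and a tool call to move; the robot and the scene stay as the last step left them, time stands still between calls to the robot, and variables do not carry over. Pictures are saved under pics/ and viewed, at most 10 in all, crops included, and the job is handed in when it is done.

Besides the shell and the picture viewer there is one more tool, called after "Request:" as name(argument=value, ...), one argument or row to a line, values as JSON. jog_arm: Moves the arm, as the interface text tells. Its arguments: {"type":"object","properties":{"rows":{"type":"array"},"hand":{"type":"number"},"squeeze":{"type":"number"}},"required":["rows"]}

```bash
mkdir -p pics; ls
python3 - <<'E'
from plant import robot, imaging
import cv2, pickle
d={}
for n in ("scene","top"):
    c=imaging.read_camera(n); d[n]=c
    cv2.imwrite(f"pics/{n}0.png",c["frame"][:,:,::-1])
    print(n,c["vertical_fov"],c["cx"],c["cy"],c["R"],c["t"])
pickle.dump(d,open("cams.pkl","wb"))
print(robot.read_state())
E
```

```text
pics
scene 47.00038758307058 312.2254418109481 240.94406606889632 [[ 0.1466268   0.9891776   0.00531654]
 [ 0.73423017 -0.10523089 -0.67069555]
 [-0.66287755  0.10224551 -0.7417137 ]] [-0.01739763 -0.32017417  1.8260546 ]
top 50.50290039204015 320.42872690653707 234.50635207413646 [[-0.02600053 -0.99935513 -0.02476491]
 [-0.99869964  0.02705425 -0.04320999]
 [ 0.04385212  0.02360923 -0.99875903]] [-0.0385518   0.47859782  1.40825422]
{'t': 0.1, 'q': array([ 1.25961552e+00,  1.31092112e-01,  1.48919907e+00,  1.20368085e-05,
        1.52299041e+00, -8.54097507e-02]), 'dq': array([ 5.63980111e-04, -1.75280651e-03, -2.49301334e-03, -1.08242563e-03,
       -3.00761540e-04,  2.28258468e-05]), 'joint_torque': array([ 2.01860785e-03, -5.61337996e+01, -4.93095660e+01,  7.70624634e-02,
        2.92063330e-02, -1.01029689e-04]), 'tool_pos': array([0.13411861, 0.5842328 , 0.19027276]), 'orientation': array([-3.53849612e-01, -3.12125354e+00,  2.59699355e-03]), 'force': array([-0.18182696, -0.58041295,  0.18931952]), 'wrist_torque': array([ 0.01679642, -0.06506537,  0.03220283]), 'gripper_force': 0.0, 'opening': 0.09285660982065855}
```

View pics/top0.png

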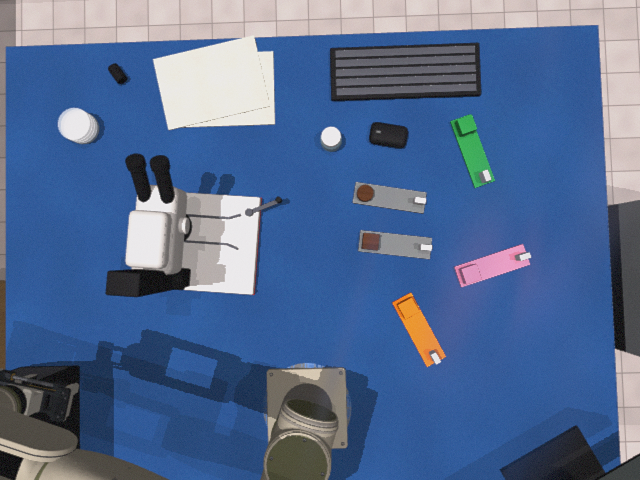

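View pics/scene0.png

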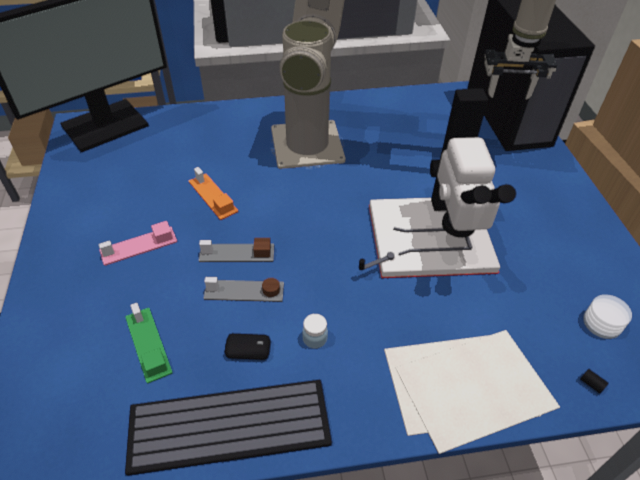

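Candidates in the top image:
- Square dark block at (396,245), which matches the description.
- Round disc spare at (390,197).
- Green at (472,150), pink at (493,265) and orange at (419,330), all look-alikes.

The scope stage is at about (215,243). The latch boss is near (249,212) and its knob near (279,200). I'll check the choice in a close crop and use it to measure.

Run:
```python
import cv2, pickle, numpy as np
d=pickle.load(open("cams.pkl","rb")); f=d["top"]["frame"][:,:,::-1]
def crop(c,r,w,h,s):
    im=cv2.resize(f[r:r+h,c:c+w],None,fx=s,fy=s,interpolation=cv2.INTER_CUBIC)
    for i in range(0,w,10):
        cv2.line(im,(i*s,0),(i*s,6),(0,255,255),1)
        if i%20==0: cv2.putText(im,str(c+i),(i*s,16),0,.35,(0,255,255),1)
    for i in range(0,h,10):
        cv2.line(im,(0,i*s),(6,i*s),(0,255,255),1)
        cv2.putText(im,str(r+i),(8,i*s+4),0,.35,(0,255,255),1)
    return im
a=crop(350,225,90,40,8); b=crop(180,185,110,35,7)
out=np.zeros((600,800,3),np.uint8)
out[:320,:720]=a; out[325:325+245,:770]=b
cv2.imwrite("pics/crop.png",out)
```

```text
(no output)
```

View pics/crop.png

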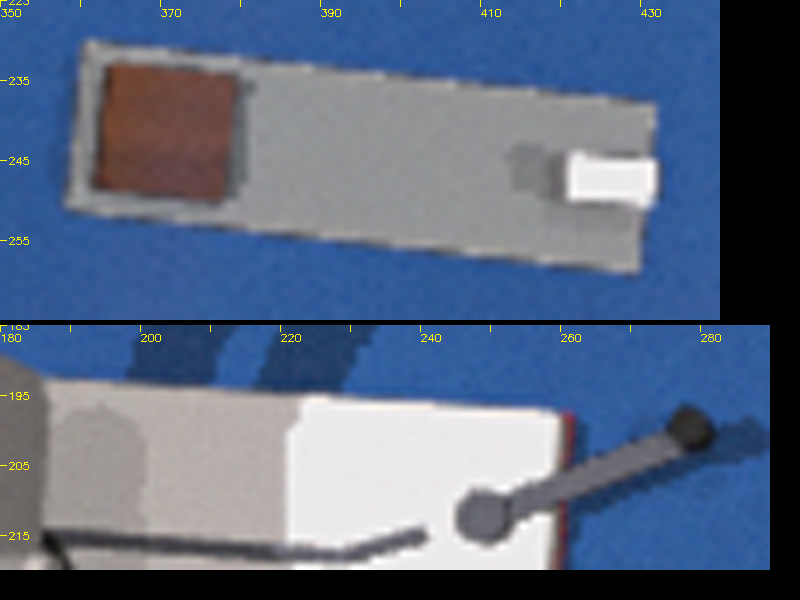

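The crop confirms the square wood block carrier: plate corners at about (360,230), (358,250), (431,237) and (429,258), tab near (426,247). The latch boss is at (249,212) and the knob at (279,200). One more crop to get the scope's pose.

Run:
```python
import cv2, pickle, numpy as np
d=pickle.load(open("cams.pkl","rb"))
def crop(n,c,r,w,h,s):
    f=d[n]["frame"][:,:,::-1]
    im=cv2.resize(f[r:r+h,c:c+w],None,fx=s,fy=s,interpolation=cv2.INTER_CUBIC)
    for i in range(0,w,10):
        cv2.line(im,(i*s,0),(i*s,6),(0,0,255),1)
        if i%20==0: cv2.putText(im,str(c+i),(i*s,16),0,.35,(0,0,255),1)
    for i in range(0,h,10):
        cv2.line(im,(0,i*s),(6,i*s),(0,0,255),1)
        cv2.putText(im,str(r+i),(8,i*s+4),0,.35,(0,0,255),1)
    return im
out=np.zeros((600,800,3),np.uint8)
out[:210,:]=crop("top",180,210,100,90,8)[:0].reshape(0,800,3) if 0 else 0
a=crop("top",180,238,90,60,4); b=crop("scene",355,190,150,90,5)
c=crop("scene",195,232,85,35,5)
out[:140*0+240,:360]=a[:240]; out[:175,370:370+425]=c; out[245:245+355,:750]=b[:355]
cv2.imwrite("pics/crop2.png",out)
```

```text
(no output)
```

View pics/crop2.png

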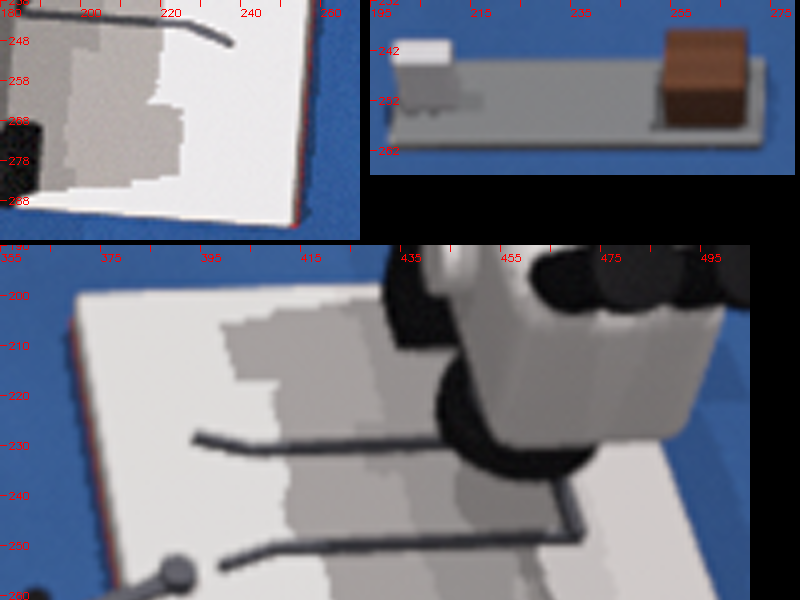

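```bash
cat > h.py <<'E'
import numpy as np
from scipy.optimize import least_squares
from scipy.spatial.transform import Rotation as Ro
def foc(c): return 240/np.tan(np.radians(c["vertical_fov"])/2)
def proj(c,X):
    p=np.asarray(X)@np.array(c["R"]).T+c["t"]
    return np.array([c["cx"],c["cy"]])+foc(c)*p[:,:2]/p[:,2:]
def world(pose,P):
    x,y,a=pose; P=np.asarray(P,float)/1000
    return np.c_[x+np.cos(a)*P[:,0]-np.sin(a)*P[:,1],y+np.sin(a)*P[:,0]+np.cos(a)*P[:,1],P[:,2]]
def fit(obs,x0):  # obs: list of (cam,[(X mm),(px)])
    def r(p): return np.concatenate([(proj(c,world(p,[o[0] for o in L]))-[o[1] for o in L]).ravel() for c,L in obs])
    s=least_squares(r,x0,loss="soft_l1"); return s.x,r(s.x).reshape(-1,2)
def totool(d):  # world vector -> tool shares
    from plant import robot
    s=robot.read_state(); return Ro.from_rotvec(s["orientation"]).inv().apply(d)/.2
E
cat > m.py <<'E'
import pickle; from h import *
d=pickle.load(open("cams.pkl","rb")); np.set_printoptions(precision=4,suppress=True)
T,S=d["top"],d["scene"]
sT=[((100,-210,30),(259.4,197)),((-170,-210,30),(252.8,294)),((55,-184,44),(248.7,211.9)),((36,-130,38),(229.5,217.6)),((-36,-130,38),(226.5,243.5))]
sS=[((-170,-210,30),(370.1,199.9)),((-36,-130,38),(403.5,230.3)),((36,-130,38),(410.1,249.9)),((55,-184,44),(389.9,255.1))]
cT=[((30,100,8),(360.25,229.5)),((-30,100,8),(358,250.5)),((30,-100,8),(431.4,237.4)),((-30,-100,8),(429.3,258.4)),((8,-65,48),(420.25,243.6)),((8,-95,48),(431.6,244.1))]
cS=[((-22,48,42),(253.1,237.5)),((-22,92,42),(269.9,237.5)),((22,92,42),(269.9,249.1)),((22,48,42),(253.1,249.1)),((-30,100,8),(273.5,243.5)),((30,100,8),(273.1,260.1)),((30,-100,8),(198.1,260.1)),((-8,-95,48),(199.1,239.5)),((-8,-65,48),(210.7,239.5)),((8,-65,48),(210.7,244.1))]
for nm,a,b,x0 in(("scope",sT,sS,(.45,.4,0)),("carr",cT,cS,(.45,-.15,0))):
    for o in([(T,a)],[(S,b)],[(T,a),(S,b)]):
        p,r=fit(o,x0); print(nm,p,np.abs(r).max(),np.sqrt((r**2).mean()))
    if nm=="scope": sc=p
    else: ca=p
print("grip",world(ca,[(0,-80,38)]),"home grip",world(sc,[(0,-150,68)]))
print("column",world(sc,[(-160,-35,0),(0,0,0),(90,-50,300)]))
# knob
from itertools import product
th=np.linspace(1.7,2.5,161)
K=world(sc,np.c_[55-90*np.cos(th),-184-90*np.sin(th),0*th+70]); e=np.hypot(*(proj(T,K)-[278.1,199.2]).T)
print("latch",th[e.argmin()],e.min(),K[e.argmin()])
pickle.dump((sc,ca),open("pose.pkl","wb"))
E
python3 m.py
python3 - <<'E'
from plant import robot; from h import *
np.set_printoptions(precision=3,suppress=True)
print(Ro.from_rotvec(robot.read_state()["orientation"]).as_matrix())
E
```

```text
scope [ 0.506   0.3313 -0.094 ] 0.6539071864699224 0.3551847203975604
scope [ 0.5096  0.3314 -0.0981] 1.2587937663018351 0.6136713608279368
scope [ 0.5073  0.3314 -0.0961] 1.1337026443765126 0.5794395540782113
carr [ 0.4457 -0.2563 -0.1365] 0.49603830275611926 0.30931801418065114
carr [ 0.4462 -0.2565 -0.138 ] 0.6349321825845777 0.32443727921219334
carr [ 0.446  -0.2564 -0.1377] 0.6540093578140898 0.32384724838490897
grip [[ 0.435  -0.3357  0.038 ]] home grip [[0.4929 0.1821 0.068 ]]
column [[0.3447 0.3119 0.    ]
 [0.5073 0.3314 0.    ]
 [0.5921 0.273  0.3   ]]
latch 1.99 0.31232731553249354 [0.5729 0.0576 0.07  ]
[[-0.975  0.224 -0.001]
 [ 0.224  0.975 -0.002]
 [ 0.    -0.002 -1.   ]]
```

```bash
cat > plan.py <<'E'
from h import *
from plant import robot
def plan(wps,yaws=None):
    """wps world xyz TCP; yaws = world angle (rad) of tool y after each; tool assumed straight down. Prints shares."""
    s=robot.read_state(); R=Ro.from_rotvec(s["orientation"]).as_matrix(); p=s["tool_pos"]
    y=np.arctan2(R[1,1],R[0,1])
    print("now",p.round(4),"yaw",round(y,4),"tilt",R[:,2].round(4))
    for i,w in enumerate(wps):
        ny=yaws[i] if yaws else y
        # tool: z down, y=(cos,sin,0), x=y cross z=(-sin,cos,0)... 
        yy=np.array([np.cos(y),np.sin(y),0]); zz=np.array([0,0,-1.]); xx=np.cross(yy,zz)
        d=np.array(w)-p; sh=np.array([xx@d,yy@d,zz@d])/.2
        print(np.round(w,4),"shift",sh.round(3),"turn z",round(-(ny-y)/(np.pi/2),3),"dist",round(np.linalg.norm(d),3))
        p=np.array(w); y=ny
E
python3 - <<'E'
from plan import *
g=[.435,-.3357]
plan([[.134,.584,.39],[.20,.44,.48],[.31,.25,.48],[.39,.07,.48],[.42,-.12,.42],[.435,-.30,.30],[.435,-.3357,.11]],
 [.607,-.1377]+[-.1377]*5)
E
```

```text
now [0.1341 0.5842 0.1903] yaw 1.345 tilt [-5.0e-04 -1.6e-03 -1.0e+00]
[0.134 0.584 0.39 ] shift [ 0.    -0.001 -0.999] turn z 0.47 dist 0.2
[0.2  0.44 0.48] shift [-0.78 -0.14 -0.45] turn z 0.474 dist 0.182
[0.31 0.25 0.48] shift [-0.866  0.675  0.   ] turn z -0.0 dist 0.22
[0.39 0.07 0.48] shift [-0.837  0.52   0.   ] turn z -0.0 dist 0.197
[ 0.42 -0.12  0.42] shift [-0.92   0.279  0.3  ] turn z -0.0 dist 0.201
[ 0.435 -0.3    0.3  ] shift [-0.881  0.198  0.6  ] turn z -0.0 dist 0.217
[ 0.435  -0.3357  0.11  ] shift [-0.177  0.025  0.95 ] turn z -0.0 dist 0.193
```

Request:
jog_arm(
  rows=[
    [[0,0,-1],[0,0,0.47]],
    [[0,0,-1],[0,0,0.47]],
    [[0,0,-1],[0,0,0.47]],
    [[0,0,-1],[0,0,0.47]],
    [[0,0,-1],[0,0,0.47]],
  ],
  hand=-1,
)

```text
t: 0.6
tool_pos: [0.1349, 0.5866, 0.4006]
orientation: [-1.464, -2.777, -0.02]
force: [0.5, -0.2, 0.7]
opening: 0.0932
gripper_force: 0.0
```

Request:
jog_arm(
  rows=[
    [[-0.78,-0.14,-0.45],[0,0,0.474]],
    [[-0.78,-0.14,-0.45],[0,0,0.474]],
    [[-0.78,-0.14,-0.45],[0,0,0.474]],
    [[-0.78,-0.14,-0.45],[0,0,0.474]],
    [[-0.78,-0.14,-0.45],[0,0,0.474]],
  ],
)

```text
t: 1.1
tool_pos: [0.2018, 0.4386, 0.4853]
orientation: [-2.378, -2.051, -0.01]
force: [0.3, 0.3, 0.1]
opening: 0.093
gripper_force: 0.0
```

Request:
jog_arm(
  rows=[
    [[-0.866,0.675,0],[0,0,0]],
    [[-0.866,0.675,0],[0,0,0]],
    [[-0.866,0.675,0],[0,0,0]],
    [[-0.866,0.675,0],[0,0,0]],
    [[-0.866,0.675,0],[0,0,0]],
  ],
)

```text
t: 1.6
tool_pos: [0.3114, 0.2475, 0.4812]
orientation: [2.372, 2.059, -0.0]
force: [-1.2, 0.3, -0.3]
opening: 0.093
gripper_force: 0.0
```

Request:
jog_arm(
  rows=[
    [[-0.837,0.52,0],[0,0,0]],
    [[-0.837,0.52,0],[0,0,0]],
    [[-0.837,0.52,0],[0,0,0]],
    [[-0.837,0.52,0],[0,0,0]],
  ],
)

```text
t: 2.0
tool_pos: [0.3904, 0.0684, 0.481]
orientation: [-2.369, -2.063, 0.0]
force: [0.6, 0.8, -0.1]
opening: 0.0929
gripper_force: 0.0
```

Request:
jog_arm(
  rows=[
    [[-0.92,0.279,0.3],[0,0,0]],
    [[-0.92,0.279,0.3],[0,0,0]],
    [[-0.92,0.279,0.3],[0,0,0]],
    [[-0.92,0.279,0.3],[0,0,0]],
    [[-0.92,0.279,0.3],[0,0,0]],
  ],
)

```text
t: 2.5
tool_pos: [0.4192, -0.124, 0.4172]
orientation: [-2.372, -2.053, 0.006]
force: [-0.7, -0.2, 0.3]
opening: 0.0932
gripper_force: 0.0
```

Request:
jog_arm(
  rows=[
    [[-0.88,0.198,0.6],[0,0,0]],
    [[-0.88,0.198,0.6],[0,0,0]],
    [[-0.88,0.198,0.6],[0,0,0]],
    [[-0.88,0.198,0.6],[0,0,0]],
    [[-0.88,0.198,0.6],[0,0,0]],
  ],
)

```text
t: 3.0
tool_pos: [0.4337, -0.3008, 0.2969]
orientation: [-2.367, -2.057, 0.002]
force: [-0.3, 0.3, -0.0]
opening: 0.0931
gripper_force: 0.0
```

Request:
jog_arm(
  rows=[
    [[-0.177,0.025,0.9],[0,0,0]],
    [[-0.177,0.025,0.9],[0,0,0]],
    [[-0.177,0.025,0.9],[0,0,0]],
    [[-0.177,0.025,0.9],[0,0,0]],
    [[-0.177,0.025,0.9],[0,0,0]],
  ],
)

```text
t: 3.5
tool_pos: [0.4326, -0.3319, 0.1158]
orientation: [-2.362, -2.057, 0.001]
force: [-1.0, 0.6, -0.2]
opening: 0.0932
gripper_force: 0.0
```

Run:
```python
from plan import *
from plant import imaging
import cv2,pickle
c=imaging.read_camera("wrist"); pickle.dump(c,open("w.pkl","wb")); cv2.imwrite("pics/w1.png",c["frame"][:,:,::-1])
plan([[.435,-.3357,.06],[.435,-.3357,.019]],[-.1377]*2)
```

```text
now [ 0.4343 -0.3331  0.1195] yaw -0.1377 tilt [-0.0035  0.0037 -1.    ]
[ 0.435  -0.3357  0.06  ] shift [-0.012  0.005  0.298] turn z 0.0 dist 0.06
[ 0.435  -0.3357  0.019 ] shift [0.    0.    0.205] turn z -0.0 dist 0.041
```

View pics/w1.png

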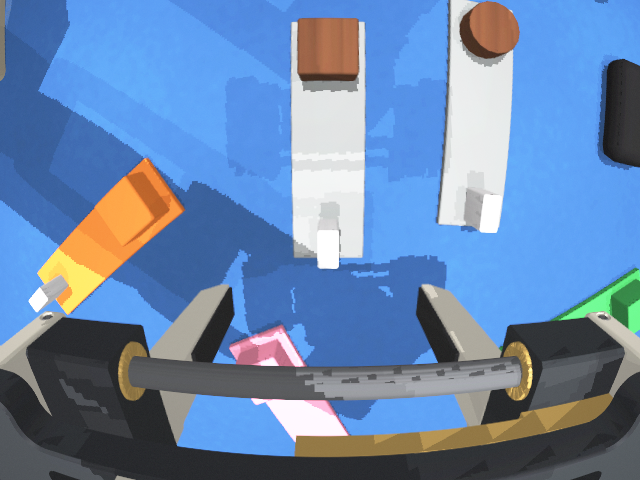

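The wrist view shows the square-block carrier centred, with its tab at (328,247) between the finger tips at about (228,290) and (430,290). I'm descending and gripping.

Request:
jog_arm(
  rows=[
    [[-0.012,0.005,0.25],[0,0,0]],
    [[-0.012,0.005,0.4],[0,0,0]],
    [[-0.012,0.005,0.5],[0,0,0]],
    [[-0.012,0.005,0.5],[0,0,0]],
    [[-0.012,0.005,0.5],[0,0,0]],
  ],
)

```text
t: 4.05
tool_pos: [0.4378, -0.3384, 0.0243]
orientation: [2.366, 2.062, 0.001]
force: [0.6, -0.2, 0.9]
opening: 0.0928
gripper_force: 0.0
```

Request:
jog_arm(
  rows=[
    [[0,0,0],[0,0,0]],
    [[0,0,0],[0,0,0]],
    [[0,0,0],[0,0,0]],
    [[0,0,0],[0,0,0]],
    [[0,0,0],[0,0,0]],
  ],
  hand=1,
  squeeze=40,
)

```text
t: 4.55
tool_pos: [0.436, -0.3376, 0.0215]
orientation: [2.369, 2.063, -0.0]
force: [0.4, -0.4, 0.8]
opening: 0.0579
gripper_force: 0.0
```

Request:
jog_arm(
  rows=[
    [[0,0,0],[0,0,0]],
    [[0,0,0],[0,0,0]],
    [[0,0,0],[0,0,0]],
    [[0,0,0],[0,0,0]],
    [[0,0,0],[0,0,0]],
  ],
)

```text
t: 5.05
tool_pos: [0.4359, -0.3375, 0.0212]
orientation: [-2.369, -2.063, 0.0]
force: [0.0, -0.0, -0.3]
opening: 0.0178
gripper_force: 0.0
```

Request:
jog_arm(
  rows=[
    [[0,0,0],[0,0,0]],
    [[0,0,0],[0,0,0]],
    [[0,0,0],[0,0,0]],
  ],
)

```text
t: 5.35
tool_pos: [0.436, -0.3375, 0.0212]
orientation: [2.369, 2.063, 0.0]
force: [-0.0, -0.2, 0.2]
opening: 0.0006
gripper_force: 0.0
```

Run:
```python
from plan import *
import pickle
sc,ca=pickle.load(open("pose.pkl","rb"))
s=robot.read_state(); print(s["gripper_force"],s["opening"],s["force"])
w=lambda y,z:world(sc,[(0,y,z)])[0]
pre=w(-357,110)
p=s["tool_pos"]
plan([p+[0,0,.09],p+[0.01,.09,.09],pre],[-.1377,sc[2],sc[2]])
```

```text
0.0 0.0005611669334415415 [-0.03527263 -0.2388077   0.2430816 ]
now [ 0.436  -0.3375  0.0212] yaw -0.1378 tilt [ 0. -0. -1.]
[ 0.436  -0.3375  0.1112] shift [ 0.    0.   -0.45] turn z -0.0 dist 0.09
[ 0.446  -0.2475  0.1112] shift [ 0.453 -0.012  0.   ] turn z -0.026 dist 0.091
[ 0.473  -0.0239  0.11  ] shift [1.126 0.027 0.006] turn z -0.0 dist 0.225
```

Fully shut without gripping: the tab is not between the fingers. I need to look.

Run:
```python
from plant import imaging
import cv2,pickle,numpy as np
c=imaging.read_camera("wrist"); t=imaging.read_camera("top"); s=imaging.read_camera("scene")
pickle.dump((c,t,s),open("w2.pkl","wb"))
print(c["R"],c["t"],c["vertical_fov"])
o=np.zeros((600,800,3),np.uint8)
o[:300,:400]=cv2.resize(c["frame"],(400,300))[:,:,::-1]
o[:300,400:]=cv2.resize(t["frame"][215:275,365:445],(400,300))[:,:,::-1]
o[300:,:]=cv2.resize(s["frame"][190:265,180:280],(800,600))[:,:,::-1][100:400]
cv2.imwrite("pics/m1.png",o)
```

```text
[[ 9.90411076e-01 -1.38151351e-01 -3.22974527e-04]
 [-1.32060930e-01 -9.47430002e-01  2.91438333e-01]
 [-4.05685951e-02 -2.88601101e-01 -9.56589564e-01]] [-0.47722969 -0.24606038  0.14899151] 65.70646984690485
```

View pics/m1.png

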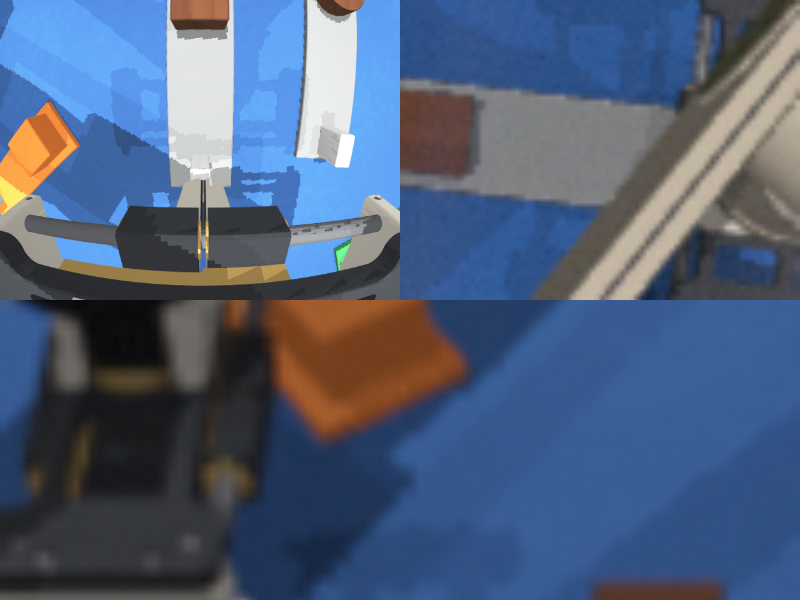

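The wrist view (top left) shows the fingers shut just behind the tab, whose foot is at about (201,170) in the composite. The block's right edge is still at top column 380, so the carrier hasn't moved. I'm checking the camera, TCP and wrist calibrations against each other.

```bash
cat >> h.py <<'E'
def projw(c,X):
    p=np.asarray(X)@np.array(c["R"]).T+c["t"]; q=np.linalg.norm(p[:,:2],axis=1); th=np.arctan2(q,p[:,2])
    return np.array([c["cx"],c["cy"]])+(foc(c)*th/q)[:,None]*p[:,:2]
E
python3 - <<'E'
import pickle; from h import *
np.set_printoptions(precision=1,suppress=True)
sc,ca=pickle.load(open("pose.pkl","rb")); c=pickle.load(open("w.pkl","rb")); c2,t,s=pickle.load(open("w2.pkl","rb"))
P=[(-30,-100,8),(30,-100,8),(-8,-95,48),(8,-95,48),(-8,-65,48),(8,-65,48),(-22,48,42),(22,48,42),(-22,92,42),(22,92,42),(-30,100,8),(30,100,8)]
print(projw(c,world(ca,P)))
np.set_printoptions(precision=4,suppress=True)
for k,T in((c,[.4343,-.3331,.1195]),(c2,[.436,-.3375,.0212])):
    R=np.array(k["R"]); C=-R.T@k["t"]; print("cam",C,"minus tcp",C-T, "tcp px",projw(k,[T]), "axis",R[2])
E
```

```text
[[295.7 258.6]
 [365.5 258.7]
 [320.3 269.9]
 [341.6 269.9]
 [320.1 231.2]
 [342.2 231.3]
 [300.1  74.8]
 [362.4  75. ]
 [300.3  17.3]
 [362.   17.5]
 [293.4  21. ]
 [368.1  21.2]]
cam [ 0.4442 -0.2518  0.3091] minus tcp [0.0099 0.0813 0.1896] tcp px [[330.2006 286.267 ]] axis [-0.0474 -0.2821 -0.9582]
cam [ 0.4462 -0.2561  0.2141] minus tcp [0.0102 0.0814 0.1929] tcp px [[326.9361 282.0858]] axis [-0.0406 -0.2886 -0.9566]
```

Run:
```python
import pickle,cv2; from h import *
sc,ca=pickle.load(open("pose.pkl","rb")); c2,t,s=pickle.load(open("w2.pkl","rb"))
f=c2["frame"][:,:,::-1]; im=cv2.resize(f[200:400,200:460],None,fx=3,fy=3,interpolation=cv2.INTER_CUBIC)
P=[(-8,-95,48),(8,-95,48),(8,-65,48),(-8,-65,48),(-8,-65,8),(8,-65,8),(-30,-100,8),(30,-100,8)]
for i,p in enumerate(projw(c2,world(ca,P))):
    cv2.circle(im,tuple(int(v) for v in (p-[200,200])*3),3,(0,0,255) if i<4 else (0,255,0),-1)
T=[.436,-.3375,.0212]
for dz,col in((0,(255,0,255)),(.019,(255,255,0))):
    cv2.circle(im,tuple(int(v) for v in (projw(c2,[[T[0],T[1],T[2]+dz]])[0]-200)*3),4,col,-1)
cv2.imwrite("pics/m2.png",im)
```

```text
(no output)
```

View pics/m2.png

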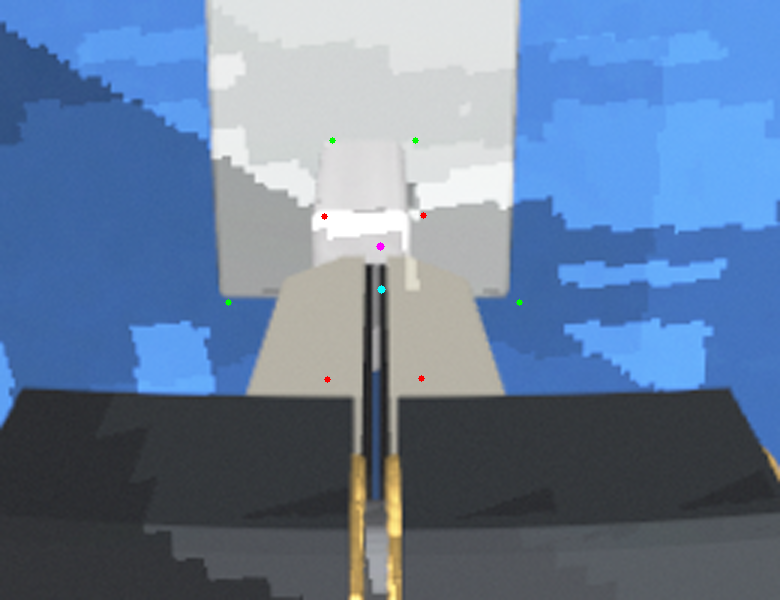

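The tab sits where predicted, but the shut fingertips cover its top from row 262 down. That means the tips are at about z ≥ 48 mm, well above the reported 21 mm, so the fingers look about 27 mm shorter than the TCP figure. I'll open, go 16 mm lower and regrip. That is safe either way, because the opening reading will show which explanation is right.

Request:
jog_arm(
  rows=[
    [[0,0,-0.05],[0,0,0]],
    [[0,0,-0.05],[0,0,0]],
    [[0,0,-0.05],[0,0,0]],
    [[0,0,-0.05],[0,0,0]],
    [[0,0,-0.05],[0,0,0]],
  ],
  hand=-1,
)

```text
t: 6.0
tool_pos: [0.4359, -0.3374, 0.0311]
orientation: [-2.369, -2.063, 0.0]
force: [-0.4, -0.1, -0.4]
opening: 0.0357
gripper_force: 0.0
```

Request:
jog_arm(
  rows=[
    [[0,0,0],[0,0,0]],
    [[0,0,0],[0,0,0]],
    [[0,0,0],[0,0,0]],
    [[0,0,0],[0,0,0]],
    [[0,0,0],[0,0,0]],
  ],
)

```text
t: 6.5
tool_pos: [0.436, -0.3375, 0.0312]
orientation: [2.369, 2.063, -0.0]
force: [-0.4, -0.6, 0.5]
opening: 0.0756
gripper_force: 0.0
```

Run:
```python
import pickle,cv2; from h import *
from plant import robot,imaging
s=robot.read_state(); print(s["tool_pos"],s["opening"])
c=imaging.read_camera("wrist"); f=c["frame"][:,:,::-1]; im=f[120:480,100:560].copy(); im=cv2.resize(im,None,fx=1.6,fy=1.6)
R=Ro.from_rotvec(s["orientation"]).as_matrix(); h=s["opening"]/2
for dz,col in((0,(0,0,255)),(-.019,(0,255,0)),(-.03,(255,255,0))):
    for sg in(-1,1):
        for x in(-.0075,.0075):
            X=s["tool_pos"]+R@[x,sg*h,dz]; cv2.circle(im,tuple(int(v) for v in (projw(c,[X])[0]-[100,120])*1.6),3,col,-1)
cv2.imwrite("pics/m3.png",im)
```

```text
[ 0.43599413 -0.33750382  0.03123567] 0.07557211233129223
```

View pics/m3.png

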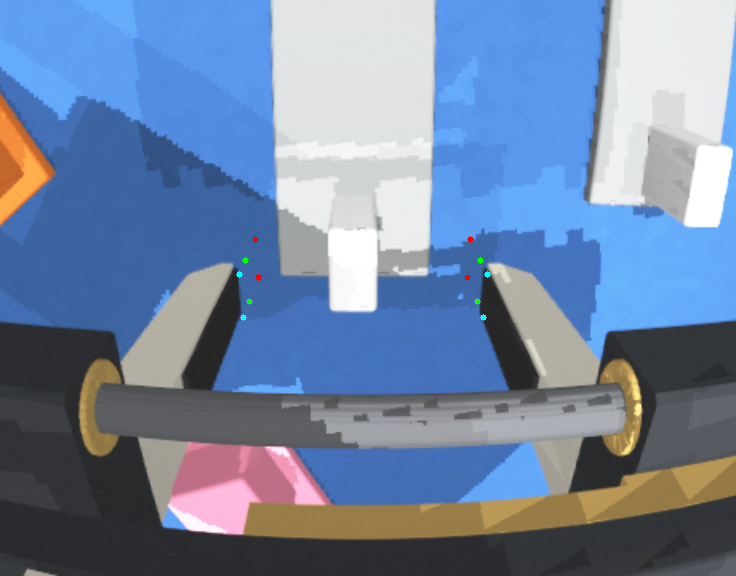

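The fingertips sit at about the cyan marks (238,267) and (485,267), so the real tip is about 27 mm behind the reported TCP. I'll use tip = reported z + 27 mm from now on.

Request:
jog_arm(
  rows=[
    [[0.01,0,0.1],[0,0,0]],
    [[0.01,0,0.15],[0,0,0]],
    [[0.01,0,0.17],[0,0,0]],
    [[0.01,0,0.17],[0,0,0]],
    [[0.01,0,0.17],[0,0,0]],
  ],
)

```text
t: 7.05
tool_pos: [0.4365, -0.3358, -0.0023]
orientation: [2.369, 2.063, 0.0]
force: [0.3, 0.2, 0.4]
opening: 0.0933
gripper_force: 0.0
```

Request:
jog_arm(
  rows=[
    [[0,0,0],[0,0,0]],
    [[0,0,0],[0,0,0]],
    [[0,0,0],[0,0,0]],
    [[0,0,0],[0,0,0]],
    [[0,0,0],[0,0,0]],
  ],
  hand=1,
  squeeze=40,
)

```text
t: 7.55
tool_pos: [0.4363, -0.3356, -0.0026]
orientation: [2.369, 2.063, -0.0]
force: [-0.4, 0.3, -0.9]
opening: 0.0576
gripper_force: 0.0
```

Request:
jog_arm(
  rows=[
    [[0,0,0],[0,0,0]],
    [[0,0,0],[0,0,0]],
    [[0,0,0],[0,0,0]],
    [[0,0,0],[0,0,0]],
    [[0,0,0],[0,0,0]],
  ],
)

```text
t: 8.05
tool_pos: [0.4361, -0.3355, -0.0028]
orientation: [-2.369, -2.063, 0.0]
force: [-0.9, -0.3, 1.3]
opening: 0.0179
gripper_force: 0.7
```

Request:
jog_arm(
  rows=[
    [[0,0,0],[0,0,0]],
    [[0,0,0],[0,0,0]],
  ],
)

```text
t: 8.25
tool_pos: [0.4361, -0.3355, -0.0028]
orientation: [-2.369, -2.063, 0.0]
force: [-2.1, 0.2, 1.4]
opening: 0.0158
gripper_force: 39.9
```

Run:
```python
from plan import *
import pickle
sc,ca=pickle.load(open("pose.pkl","rb"))
w=lambda y,z:world(sc,[(0,y,z)])[0]
p=robot.read_state()["tool_pos"]
plan([p+[0,0,.09],p+[0.012,.14,.08],w(-355,60)],[-.1377,sc[2],sc[2]])
```

```text
now [ 0.4361 -0.3355 -0.0028] yaw -0.1379 tilt [-3.e-04  1.e-04 -1.e+00]
[ 0.4361 -0.3355  0.0872] shift [ 0.    0.   -0.45] turn z -0.0 dist 0.09
[ 0.4481 -0.1955  0.0772] shift [ 0.702 -0.037  0.05 ] turn z -0.026 dist 0.141
[ 0.4732 -0.022   0.06  ] shift [0.876 0.042 0.086] turn z -0.0 dist 0.176
```

Request:
jog_arm(
  rows=[
    [[0,0,-0.1],[0,0,0]],
    [[0,0,-0.22],[0,0,0]],
    [[0,0,-0.35],[0,0,0]],
    [[0,0,-0.45],[0,0,0]],
    [[0,0,-0.45],[0,0,0]],
  ],
)

```text
t: 8.75
tool_pos: [0.4381, -0.3372, 0.0905]
orientation: [2.365, 2.06, 0.001]
force: [1.1, -0.0, -2.4]
opening: 0.0155
gripper_force: 39.9
```

Request:
jog_arm(
  rows=[
    [[0.1,-0.005,0.01],[0,0,-0.005]],
    [[0.26,-0.014,0.02],[0,0,-0.01]],
    [[0.42,-0.022,0.03],[0,0,-0.016]],
    [[0.58,-0.03,0.04],[0,0,-0.022]],
    [[0.702,-0.037,0.05],[0,0,-0.026]],
  ],
)

```text
t: 9.25
tool_pos: [0.4472, -0.1932, 0.0752]
orientation: [-2.324, -2.11, 0.001]
force: [1.0, 0.5, -2.7]
opening: 0.0155
gripper_force: 39.9
```

Request:
jog_arm(
  rows=[
    [[0.2,0.01,0.02],[0,0,0]],
    [[0.4,0.02,0.04],[0,0,0]],
    [[0.6,0.03,0.06],[0,0,0]],
    [[0.78,0.037,0.077],[0,0,0]],
    [[0.876,0.042,0.086],[0,0,0]],
  ],
)

```text
t: 9.75
tool_pos: [0.4722, -0.019, 0.0579]
orientation: [-2.323, -2.111, 0.002]
force: [-0.1, -0.2, -2.7]
opening: 0.0161
gripper_force: 39.9
```

Request:
jog_arm(
  rows=[
    [[0,0,0],[0,0,0]],
    [[0,0,0],[0,0,0]],
  ],
)

```text
t: 9.95
tool_pos: [0.4726, -0.0217, 0.0587]
orientation: [-2.324, -2.112, 0.002]
force: [0.4, -0.8, -1.9]
opening: 0.0157
gripper_force: 39.9
```

Run:
```python
from plan import *
from plant import imaging
import pickle,cv2
sc,ca=pickle.load(open("pose.pkl","rb"))
plan([world(sc,[(0,-355,60)])[0]],[sc[2]])
s=robot.read_state(); R=Ro.from_rotvec(s["orientation"]).as_matrix(); y=np.arctan2(R[1,1],R[0,1])
T=s["tool_pos"]; u=np.array([-np.sin(y),np.cos(y)])
cp=[*(T[:2]+.0797*u),y]; dz=(T[2]+.0028)*1000
c=imaging.read_camera("wrist"); f=c["frame"][:,:,::-1].copy()
L=[(-30,-100,8+dz),(30,-100,8+dz),(30,100,8+dz),(-30,100,8+dz),(-22,48,42+dz),(22,48,42+dz),(22,92,42+dz),(-22,92,42+dz)]
for p in projw(c,world(cp,L)): cv2.circle(f,tuple(int(round(v)) for v in p),2,(0,0,255),-1)
S=[(-36,-130,38),(36,-130,38),(-36,0,38),(36,0,38),(55,-184,44),(100,-210,30),(-170,-210,30)]
for p in projw(c,world(sc,S)): cv2.circle(f,tuple(int(round(v)) for v in p),2,(0,255,0),-1)
cv2.imwrite("pics/m4.png",f)
```

```text
now [ 0.4726 -0.0217  0.0587] yaw -0.0956 tilt [-2.e-03 -1.e-04 -1.e+00]
[ 0.4732 -0.022   0.06  ] shift [-0.001  0.003 -0.006] turn z 0.0 dist 0.001
```

View pics/m4.png

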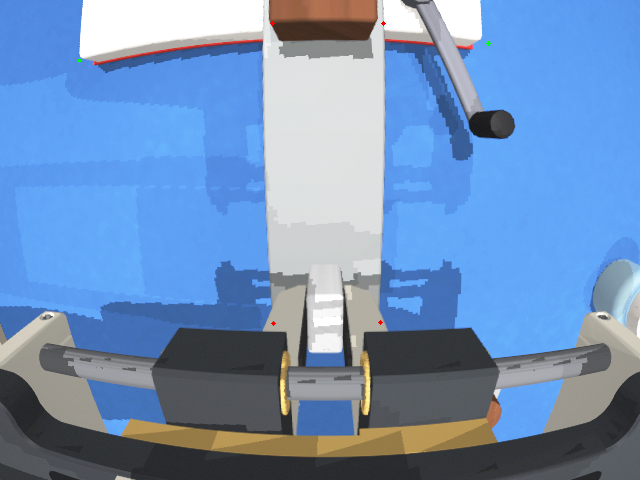

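The carrier is held straight: its block edge is at (272–378, 23), the scope front edge at rows 40–60, and the latch knob at (495,124) is clear to the right. I'm lowering to just above stage height and entering slowly.

Run:
```python
from plan import *
import pickle
sc=np.array([.5063,.3314,-.0955]); pickle.dump((sc,None),open("pose2.pkl","wb"))
w=lambda y,z:world(sc,[(0,y,z)])[0]
plan([w(-350,29.7),w(-300,29.7),w(-230,29.2),w(-165,28.7)],[sc[2]]*4)
```

```text
now [ 0.4729 -0.0223  0.0591] yaw -0.0967 tilt [-1.4e-03 -3.0e-04 -1.0e+00]
[ 0.4729 -0.017   0.0297] shift [ 0.026 -0.002  0.147] turn z -0.001 dist 0.03
[0.4777 0.0328 0.0297] shift [ 0.25 -0.    0.  ] turn z -0.0 dist 0.05
[0.4844 0.1024 0.0292] shift [0.35  0.    0.003] turn z -0.0 dist 0.07
[0.4906 0.1672 0.0287] shift [ 0.325 -0.     0.003] turn z -0.0 dist 0.065
```

Request:
jog_arm(
  rows=[
    [[0.005,0,0.03],[0,0,0]],
    [[0.012,0,0.07],[0,0,0]],
    [[0.02,0,0.11],[0,0,0]],
    [[0.026,-0.002,0.14],[0,0,0]],
    [[0.026,-0.002,0.147],[0,0,0]],
  ],
)

```text
t: 10.5
tool_pos: [0.4726, -0.0166, 0.0292]
orientation: [-2.325, -2.11, 0.002]
force: [0.7, -0.7, -2.5]
opening: 0.0157
gripper_force: 39.9
```

Request:
jog_arm(
  rows=[
    [[0.05,0,0],[0,0,0]],
    [[0.1,0,0],[0,0,0]],
    [[0.15,0,0],[0,0,0]],
    [[0.2,0,0],[0,0,0]],
    [[0.25,0,0],[0,0,0]],
  ],
)

```text
t: 11.0
tool_pos: [0.4787, 0.0343, 0.0309]
orientation: [2.326, 2.112, 0.001]
force: [-0.0, 0.1, -2.3]
opening: 0.0159
gripper_force: 39.9
```

Run:
```python
from plan import *
from plant import imaging
import pickle,cv2
sc,_=pickle.load(open("pose2.pkl","rb"))
w=lambda y,z:world(sc,[(0,y,z)])[0]
plan([w(-300,29.7),w(-230,29.2)],[sc[2]]*2)
t=imaging.read_camera("scene");o=cv2.resize(t["frame"][190:290,320:480],None,fx=5,fy=5,interpolation=cv2.INTER_CUBIC)[:,:,::-1]
cv2.imwrite("pics/m5.png",o)
```

```text
now [0.4787 0.0343 0.0309] yaw -0.0964 tilt [ 4.e-04  0.e+00 -1.e+00]
[0.4777 0.0328 0.0297] shift [-0.008 -0.004  0.006] turn z -0.001 dist 0.002
[0.4844 0.1024 0.0292] shift [0.35  0.    0.003] turn z -0.0 dist 0.07
```

View pics/m5.png

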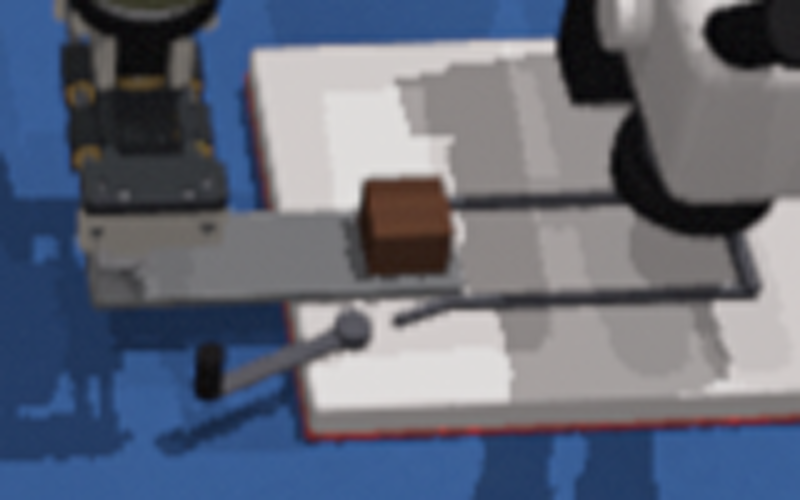

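Nose sits between the flares: plate edge at (460,292) against fence inner edge about (460,294), block (405,225) well left of the head. I'm advancing in small steps and watching the side force.

Request:
jog_arm(
  rows=[
    [[0.05,-0.001,0.003],[0,0,0]],
    [[0.1,-0.002,0.003],[0,0,0]],
    [[0.14,-0.002,0.003],[0,0,0]],
    [[0.17,-0.002,0.003],[0,0,0]],
    [[0.17,-0.002,0.003],[0,0,0]],
  ],
)

```text
t: 11.55
tool_pos: [0.4814, 0.0677, 0.03]
orientation: [-2.325, -2.112, -0.0]
force: [-0.3, -0.1, -2.1]
opening: 0.0159
gripper_force: 39.9
```

Request:
jog_arm(
  rows=[
    [[0.05,0,0],[0,0,0]],
    [[0.1,0,0],[0,0,0]],
    [[0.14,0,0],[0,0,0]],
    [[0.17,0,0],[0,0,0]],
    [[0.17,0,0],[0,0,0]],
  ],
)

```text
t: 12.05
tool_pos: [0.4847, 0.1017, 0.0301]
orientation: [-2.325, -2.112, -0.0]
force: [-1.0, -0.5, -2.5]
opening: 0.0158
gripper_force: 39.9
```

```bash
cat > st.py <<'E'
from plan import *
import pickle
sc,_=pickle.load(open("pose2.pkl","rb"))
s=robot.read_state(); x,y,a=sc; p=s["tool_pos"]; d=p[:2]-[x,y]
R=np.array([[np.cos(a),np.sin(a)],[-np.sin(a),np.cos(a)]])
print("t",s["t"],"scope xy mm",(R@d*1000).round(1),"z",p[2]*1000,"F scope",(R@s["force"][:2]).round(2),s["force"][2].round(2),"M",s["wrist_torque"].round(2),"open",s["opening"],"gf",s["gripper_force"])
w=lambda y,z,x=0:world(sc,[(x,y,z)])[0]
E
python3 - <<'E'
from st import *
plan([w(-200,29.2),w(-160,28.7)],[sc[2]]*2)
E
```

```text
t 12.05 scope xy mm [   0.4 -230.7] z 30.054043504475345 F scope [-0.98 -0.63] -2.47 M [-0.22  0.11  0.02] open 0.015756577645581506 gf 39.94694173336029
now [0.4847 0.1017 0.0301] yaw -0.096 tilt [ 0.e+00  1.e-04 -1.e+00]
[0.4872 0.1323 0.0292] shift [ 0.154 -0.002  0.004] turn z -0.0 dist 0.031
[0.491  0.1721 0.0287] shift [0.2   0.    0.003] turn z -0.0 dist 0.04
```

Request:
jog_arm(
  rows=[
    [[0.04,0,0.002],[0,0,0]],
    [[0.08,-0.002,0.004],[0,0,0]],
    [[0.12,-0.002,0.004],[0,0,0]],
    [[0.154,-0.002,0.004],[0,0,0]],
    [[0.154,-0.002,0.004],[0,0,0]],
  ],
)

```text
t: 12.55
tool_pos: [0.4873, 0.1325, 0.0293]
orientation: [-2.325, -2.112, -0.0]
force: [-0.5, 0.0, -1.7]
opening: 0.0157
gripper_force: 39.9
```

Request:
jog_arm(
  rows=[
    [[0.04,0,0.003],[0,0,0]],
    [[0.08,0,0.003],[0,0,0]],
    [[0.12,0,0.003],[0,0,0]],
    [[0.16,0,0.003],[0,0,0]],
    [[0.2,0,0.003],[0,0,0]],
  ],
)

```text
t: 13.05
tool_pos: [0.4912, 0.1721, 0.0286]
orientation: [-2.326, -2.111, -0.0]
force: [-0.0, -0.8, -1.7]
opening: 0.0156
gripper_force: 39.9
```

Request:
jog_arm(
  rows=[
    [[0,0,0.004],[0,0,0]],
    [[0,0,0.008],[0,0,0]],
    [[0,0,0.008],[0,0,0]],
  ],
)

```text
t: 13.35
tool_pos: [0.4912, 0.1714, 0.0272]
orientation: [-2.326, -2.111, -0.001]
force: [-0.1, 1.0, -0.2]
opening: 0.0158
gripper_force: 39.9
```

Run:
```python
from st import *
plan([w(-150,27.2)],[sc[2]])
```

```text
t 13.35 scope xy mm [   0.2 -160.7] z 27.19231499330818 F scope [-0.19  0.99] -0.23 M [0.14 0.18 0.06] open 0.01579961684343531 gf 39.94584023952484
now [0.4912 0.1714 0.0272] yaw -0.097 tilt [ 2.e-04  3.e-04 -1.e+00]
[0.492  0.1821 0.0272] shift [ 0.053 -0.001 -0.   ] turn z -0.001 dist 0.011
```

Stage contact at the predicted height. Now pushing to the stop.

Request:
jog_arm(
  rows=[
    [[0.015,0,0],[0,0,0]],
    [[0.03,0,0],[0,0,0]],
    [[0.04,0,0],[0,0,0]],
    [[0.045,0,0],[0,0,0]],
    [[0.045,0,0],[0,0,0]],
  ],
)

```text
t: 13.85
tool_pos: [0.4922, 0.1804, 0.0272]
orientation: [2.326, 2.111, 0.0]
force: [-0.8, 0.2, 1.1]
opening: 0.0158
gripper_force: 39.9
```

Request:
jog_arm(
  rows=[
    [[0.005,0,0],[0,0,0]],
    [[0.01,0,0],[0,0,0]],
    [[0.01,0,0],[0,0,0]],
  ],
)

```text
t: 14.15
tool_pos: [0.4924, 0.1823, 0.0272]
orientation: [2.326, 2.111, 0.0]
force: [0.0, -2.8, 2.0]
opening: 0.016
gripper_force: 39.9
```

Request:
jog_arm(
  rows=[
    [[0.005,0,0],[0,0,0]],
    [[0.01,0,0],[0,0,0]],
    [[0.01,0,0],[0,0,0]],
  ],
)

```text
t: 14.45
tool_pos: [0.4924, 0.1834, 0.0272]
orientation: [2.326, 2.11, -0.002]
force: [-0.7, -8.1, 4.7]
opening: 0.016
gripper_force: 39.9
```

Stopped at the stop (about 8 N). Relaxing, releasing and lifting away.

Request:
jog_arm(
  rows=[
    [[-0.004,0,0],[0,0,0]],
    [[-0.004,0,0],[0,0,0]],
    [[-0.004,0,0],[0,0,0]],
    [[-0.004,0,0],[0,0,0]],
  ],
  hand=0.1,
)

```text
t: 14.85
tool_pos: [0.4922, 0.1837, 0.0269]
orientation: [-2.326, -2.111, -0.0]
force: [-0.5, 0.2, -0.1]
opening: 0.0407
gripper_force: 0.0
```

Request:
jog_arm(
  rows=[
    [[0,0,-0.05],[0,0,0]],
    [[0,0,-0.12],[0,0,0]],
    [[0,0,-0.25],[0,0,0]],
    [[0,0,-0.4],[0,0,0]],
    [[0,0,-0.45],[0,0,0]],
  ],
)

```text
t: 15.35
tool_pos: [0.4949, 0.1842, 0.1221]
orientation: [2.324, 2.109, 0.01]
force: [0.0, 0.8, 0.9]
opening: 0.0419
gripper_force: 0.0
```

Run:
```python
from st import *
from plant import imaging
import cv2
T=imaging.read_camera("top"); S=imaging.read_camera("scene")
# carrier in scope: predicted plate pixels if home, for measuring offset; knob dark blob in both pictures
home=[*w(-70,30)[:2],sc[2]]
for n,c in(("top",T),("scene",S)):
    f=c["frame"].astype(int)
    th=np.linspace(1.7,2.4,71); K=np.array([w(-184-90*np.sin(t),70,55-90*np.cos(t)) for t in th]); px=proj(c,K)
    g=f.max(2); u0,v0=px.mean(0).astype(int); sub=g[v0-14:v0+14,u0-16:u0+16]<45
    k,l,st,ce=cv2.connectedComponentsWithStats(sub.astype(np.uint8)); 
    print(n,"knob pred 1.99",px[29].round(1),[(st[i,4],(ce[i]+[u0-16,v0-14]).round(1)) for i in range(1,k) if st[i,4]>6])
    b=(f[:,:,0]>55)&(f[:,:,0]>1.5*f[:,:,2])&(f[:,:,0]<150)&(f[:,:,1]<90)
    P=proj(c,world(home,[(0,70,72)]))[0]; print("block pred",P.round(1))
pk=w(-184-90*np.sin(1.99),0,55-90*np.cos(1.99)); yw=1.99-np.pi/2+sc[2]
print(pk,yw)
plan([w(-250,120),np.r_[pk[:2],.11],np.r_[pk[:2],.021]],[sc[2],yw,yw])
print(robot.read_state()["q"])
```

```text
t 15.35 scope xy mm [   2.7 -147.6] z 122.09091196743762 F scope [-0.03  0.83] 0.86 M [-0.13  0.05 -0.06] open 0.04186422912347047 gf 0.0
top knob pred 1.99 [278.4 199.4] [(np.int32(8), array([279.8, 201.1]))]
block pred [177.2 226.6]
scene knob pred 1.99 [361.  259.4] [(np.int32(49), array([361.1, 264.1]))]
block pred [456.7 229.1]
[0.57213129 0.05766816 0.        ] 0.3237036732051034
now [0.4943 0.184  0.12  ] yaw -0.097 tilt [ 0.0051  0.0014 -1.    ]
[0.4825 0.0825 0.12  ] shift [-0.511 -0.01   0.   ] turn z -0.001 dist 0.102
[0.5721 0.0577 0.11  ] shift [-0.081  0.458  0.05 ] turn z -0.267 dist 0.094
[0.5721 0.0577 0.021 ] shift [0.    0.    0.445] turn z -0.0 dist 0.089
[ 2.59168412e-01 -2.67982395e-02  1.78227451e+00  2.44649648e-05
  1.38079257e+00  3.56159965e-01]
```

Request:
jog_arm(
  rows=[
    [[-0.15,0,0],[0,0,0]],
    [[-0.3,-0.005,0],[0,0,0]],
    [[-0.45,-0.01,0],[0,0,0]],
    [[-0.51,-0.01,0],[0,0,0]],
  ],
  hand=-0.2,
)

```text
t: 15.85
tool_pos: [0.4791, 0.0802, 0.1155]
orientation: [-2.327, -2.109, 0.003]
force: [-0.8, -0.2, 0.1]
opening: 0.0556
gripper_force: 0.0
```

Request:
jog_arm(
  rows=[
    [[-0.02,0.12,0.01],[0,0,-0.07]],
    [[-0.04,0.25,0.02],[0,0,-0.14]],
    [[-0.06,0.37,0.04],[0,0,-0.2]],
    [[-0.081,0.458,0.05],[0,0,-0.267]],
    [[-0.081,0.458,0.05],[0,0,-0.267]],
  ],
)

```text
t: 16.35
tool_pos: [0.5706, 0.0568, 0.1054]
orientation: [-1.834, -2.549, 0.001]
force: [0.1, 0.5, -0.3]
opening: 0.056
gripper_force: 0.0
```

Request:
jog_arm(
  rows=[
    [[0,0,0],[0,0,0]],
    [[0,0,0],[0,0,0]],
  ],
)

```text
t: 16.55
tool_pos: [0.569, 0.0577, 0.1065]
orientation: [-1.838, -2.547, 0.001]
force: [-0.4, -0.3, -1.2]
opening: 0.0561
gripper_force: 0.0
```

Run:
```python
from st import *
pk=w(-184-90*np.sin(1.99),0,55-90*np.cos(1.99)); yw=1.99-np.pi/2+sc[2]
plan([np.r_[pk[:2],.021]],[yw])
```

```text
t 16.55 scope xy mm [  88.6 -266.5] z 106.50843792282066 F scope [-0.33 -0.3 ] -1.25 M [-0.06  0.05  0.02] open 0.05605631773886417 gf 0.0
now [0.569  0.0577 0.1065] yaw 0.3206 tilt [-1.2e-03  2.0e-04 -1.0e+00]
[0.5721 0.0577 0.021 ] shift [-0.005  0.015  0.428] turn z -0.002 dist 0.086
```

Request:
jog_arm(
  rows=[
    [[-0.005,0.015,0.12],[0,0,0]],
    [[-0.005,0.015,0.25],[0,0,0]],
    [[-0.005,0.015,0.36],[0,0,0]],
    [[-0.005,0.015,0.42],[0,0,0]],
    [[-0.005,0.015,0.42],[0,0,0]],
  ],
)

```text
t: 17.05
tool_pos: [0.5711, 0.0575, 0.0212]
orientation: [-1.835, -2.546, 0.003]
force: [-0.4, 0.1, -1.2]
opening: 0.0558
gripper_force: 0.0
```

Request:
jog_arm(
  rows=[
    [[0,0,0],[0,0,0]],
    [[0,0,0],[0,0,0]],
    [[0,0,0],[0,0,0]],
    [[0,0,0],[0,0,0]],
    [[0,0,0],[0,0,0]],
  ],
  hand=1,
  squeeze=8,
)

```text
t: 17.55
tool_pos: [0.5736, 0.0571, 0.0236]
orientation: [1.836, 2.549, 0.001]
force: [-0.2, -0.3, -0.1]
opening: 0.0203
gripper_force: 0.0
```

Request:
jog_arm(
  rows=[
    [[0,0,0],[0,0,0]],
    [[0,0,0],[0,0,0]],
    [[0,0,0],[0,0,0]],
  ],
)

```text
t: 17.85
tool_pos: [0.5735, 0.0571, 0.0233]
orientation: [1.836, 2.549, 0.0]
force: [-0.3, 0.1, 3.4]
opening: 0.0159
gripper_force: 8.0
```

The knob is gripped, with the opening at 16 mm. Swinging the latch now, 0.5 rad per call.

Request:
jog_arm(
  rows=[
    [[0.002,-0.045,0],[0,0,0.064]],
    [[0.009,-0.089,0],[0,0,0.127]],
    [[0.02,-0.133,0],[0,0,0.191]],
    [[0.036,-0.175,0],[0,0,0.255]],
    [[0.055,-0.216,0],[0,0,0.318]],
  ],
)

```text
t: 18.35
tool_pos: [0.5287, 0.0531, 0.0233]
orientation: [2.413, 2.01, -0.001]
force: [0.6, -2.4, 1.9]
opening: 0.0155
gripper_force: 8.0
```

Run:
```python
from st import *
d=R@(p[:2]-sc[:2])*1000-[55,-184]; print("theta",np.arctan2(-d[1],-d[0]),"r",np.hypot(*d))
```

```text
t 18.35 scope xy mm [  48.8 -274.9] z 23.306062165697057 F scope [ 0.86 -2.29] 1.95 M [-0.54  0.1   0.08] open 0.015508103358669569 gf 7.998112142086029
theta 1.5026013839751955 r 91.12482527423317
```

Request:
jog_arm(
  rows=[
    [[0.002,-0.045,0],[0,0,0.064]],
    [[0.009,-0.089,0],[0,0,0.127]],
    [[0.02,-0.133,0],[0,0,0.191]],
    [[0.036,-0.175,0],[0,0,0.255]],
    [[0.055,-0.216,0],[0,0,0.318]],
  ],
)

```text
t: 18.85
tool_pos: [0.4873, 0.0708, 0.0232]
orientation: [2.834, 1.351, -0.004]
force: [-5.3, -7.0, 6.5]
opening: 0.0155
gripper_force: 8.0
```

Request:
jog_arm(
  rows=[
    [[0.002,-0.045,0],[0,0,0.064]],
    [[0.009,-0.089,0],[0,0,0.127]],
    [[0.02,-0.133,0],[0,0,0.191]],
    [[0.036,-0.175,0],[0,0,0.255]],
    [[0.055,-0.216,0],[0,0,0.318]],
  ],
)

```text
t: 19.35
tool_pos: [0.4596, 0.1072, 0.0228]
orientation: [3.081, 0.609, -0.006]
force: [-7.7, -4.4, 7.0]
opening: 0.0153
gripper_force: 8.0
```

Run:
```python
from st import *
d=R@(p[:2]-sc[:2])*1000-[55,-184]; print("theta",np.arctan2(-d[1],-d[0]),"r",np.hypot(*d))
```

```text
t 19.35 scope xy mm [ -25.1 -227.7] z 22.84170710423928 F scope [-7.29 -5.11] 7.02 M [-0.78  1.28 -0.04] open 0.015347808876811192 gf 7.9980482161045074
theta 0.4988455599991602 r 91.23992058048405
```

Request:
jog_arm(
  rows=[
    [[0.006,-0.045,0],[0,0,0.064]],
    [[0.014,-0.089,0],[0,0,0.127]],
    [[0.025,-0.133,0],[0,0,0.191]],
    [[0.041,-0.175,0],[0,0,0.255]],
    [[0.06,-0.212,0],[0,0,0.318]],
  ],
)

```text
t: 19.85
tool_pos: [0.4534, 0.1519, 0.0224]
orientation: [3.136, -0.171, -0.008]
force: [-10.2, -0.5, 8.1]
opening: 0.0158
gripper_force: 8.0
```

Request:
jog_arm(
  rows=[
    [[0,0,0],[0,0,0]],
    [[0,-0.004,0],[0,0,0]],
    [[0,-0.008,0],[0,0,0]],
  ],
)

```text
t: 20.15
tool_pos: [0.4537, 0.1528, 0.0223]
orientation: [3.135, -0.164, -0.008]
force: [-8.8, -5.0, 7.7]
opening: 0.0157
gripper_force: 8.0
```

Run:
```python
from st import *
d=R@(p[:2]-sc[:2])*1000-[55,-184]; print("theta",np.arctan2(-d[1],-d[0]),"r",np.hypot(*d))
```

```text
t 20.15 scope xy mm [ -35.4 -182.8] z 22.28293071502292 F scope [-8.24 -5.85] 7.67 M [-0.97  1.83 -0.05] open 0.015684715751592363 gf 8.00309881567955
theta -0.012761918147212607 r 90.36116079391618
```

Request:
jog_arm(
  rows=[
    [[0,0,0],[0,0,0]],
    [[0,0,0],[0,0,0]],
    [[0,0,0],[0,0,0]],
    [[0,0,0],[0,0,0]],
  ],
  hand=0.3,
)

```text
t: 20.55
tool_pos: [0.4565, 0.1533, 0.0231]
orientation: [-3.137, 0.165, -0.001]
force: [-0.2, -0.9, -0.1]
opening: 0.0322
gripper_force: 0.0
```

Request:
jog_arm(
  rows=[
    [[0,0,-0.06],[0,0,0]],
    [[0,0,-0.15],[0,0,0]],
    [[0,0,-0.25],[0,0,0]],
    [[0,0,-0.35],[0,0,0]],
    [[0,0,-0.4],[0,0,0]],
  ],
)

```text
t: 21.05
tool_pos: [0.4577, 0.1536, 0.106]
orientation: [-3.136, 0.165, -0.005]
force: [0.0, 0.6, 0.3]
opening: 0.0325
gripper_force: 0.0
```

Run:
```python
from st import *
plan([p+[-.02,-.18,.05]])
```

```text
t 21.05 scope xy mm [ -31.4 -181.6] z 105.97990532762891 F scope [-0.04  0.63] 0.28 M [0.02 0.2  0.02] open 0.032460491747375496 gf 0.0
now [0.4577 0.1536 0.106 ] yaw -1.6756 tilt [ 3.5e-03  8.0e-04 -1.0e+00]
[ 0.4377 -0.0264  0.156 ] shift [-0.005  0.906 -0.25 ] turn z -0.0 dist 0.188
```

Request:
jog_arm(
  rows=[
    [[0,0.15,-0.1],[0,0,0]],
    [[0,0.35,-0.15],[0,0,0]],
    [[0,0.55,-0.2],[0,0,0]],
    [[0,0.75,-0.25],[0,0,0]],
    [[0,0.9,-0.25],[0,0,0]],
  ],
)

```text
t: 21.55
tool_pos: [0.438, -0.0279, 0.155]
orientation: [3.136, -0.165, 0.005]
force: [0.1, 0.2, 0.1]
opening: 0.0325
gripper_force: 0.0
```

Request:
jog_arm(
  rows=[
    [[-0.1,0.3,-0.1],[0,0,0]],
    [[-0.2,0.5,-0.1],[0,0,0]],
    [[-0.2,0.7,-0.1],[0,0,0]],
    [[-0.2,0.7,-0.1],[0,0,0]],
  ],
)

```text
t: 21.95
tool_pos: [0.3814, -0.1661, 0.1738]
orientation: [3.134, -0.176, 0.001]
force: [0.6, -0.3, -0.5]
opening: 0.0321
gripper_force: 0.0
```

Run:
```python
from st import *
from plant import imaging
import cv2
home=[*w(-70,30)[:2],sc[2]]
for n in("top","scene"):
    c=imaging.read_camera(n); f=c["frame"].astype(int); g=f.max(2)
    k=proj(c,[w(-184,70,-35)])[0]; u,v=k.astype(int); sub=(g[v-10:v+14,u-12:u+12]<45).astype(np.uint8)
    m,l,st,ce=cv2.connectedComponentsWithStats(sub); print(n,"knob pred",k.round(1),[(int(st[i,4]),(ce[i]+[u-12,v-10]).round(1)) for i in range(1,m) if st[i,4]>5])
    t=proj(c,world(home,[(0,-80,78)]))[0]; q=proj(c,world(home,[(a,b,78) for a in(-8,8) for b in(-95,-65)])); print("tab pred",t.round(1),q.min(0).round(1),q.max(0).round(1))
    u,v=t.astype(int); print(g[v-8:v+9,u-11:u+12])
```

```text
t 21.95 scope xy mm [ -76.8 -507.2] z 173.82348602342435 F scope [ 0.65 -0.24] -0.51 M [-0.03  0.15  0.  ] open 0.032147290817988644 gf 0.0
top knob pred [244.4 244.4] [(6, array([246.7, 244.5]))]
tab pred [232.2 230.3] [226.4 226.9] [238.  233.7]
[[ 94 104 144 147 146 149 149 149 145 150 147 145 147 148 143 152 146 149
  150 147 150 144 135]
 [ 95 104 146 149 148 147 148 147 144 145 147 148 145 145 147 147 146 148
  149 148 149 140 130]
 [ 94 105 145 148 148 147 149 148 150 147 151 149 146 149 148 150 150 146
  147 148 150 143 142]
 [ 97  96 114 146 147 146 149 148 146 146 148 149 145 148 147 150 149 149
  147 148 150 144 140]
 [ 96 102 139 151 150 146 148 144 150 141 146 143 146 147 146 146 145 149
  148 150 145 145 144]
 [ 95 102 149 147 135 138 171 180 171 159 149 149 157 141 143 143 143 144
  148 147 147 141 161]
 [ 96 104 148 144 129 144 218 238 238 237 237 238 239 238 239 237 233 119
   95 101  99 105 146]
 [ 93 105 147 145 133 154 233 239 238 236 237 237 237 237 237 238 237 114
   94  98  95  97 153]
 [ 95 106 147 145 128 153 236 238 235 236 235 236 235 236 236 238 231 114
  
[... 1858 characters left out ...]
102  93  91  86  81]
 [217 218 223 223 214 172 160 210 213 212 211 211 213 212 212 211 207 181
   97  79  84  85  80]
 [206 192 195 193 187 156 136 177 179 178 176 178 179 179 178 176 177 166
  122 116 119 119 119]
 [196 148 145 143 136 115 109 122 121 120 119 120 119 119 119 117 123 131
  133 134 133 134 134]
 [172 114 132 133 127 109 107 112 112 111 112 112 111 112 110 111 116 127
  134 133 135 135 135]
 [185 117 132 134 127 109 110 113 113 112 114 114 114 113 113 114 120 130
  134 134 134 134 134]
 [206 131 129 132 121 106 113 113 113 113 113 113 113 113 113 113 120 130
  134 135 134 133 129]
 [209 144 118 128 116 106 112 113 113 113 113 113 114 113 113 118 127 131
  134 134 134 134 124]]
```

```bash
python3 -c "
from plant import robot
print(robot.close_job())"
```

```text
the job is handed in; nothing more can be done
None
```

I slid the square-block carrier home against the stop and swung the latch fully across behind it. I handed the job in at about 22 s; the verdict was not shown, but my last camera check put the tab within about 1 mm of where it should be and the latch knob at the straight-across position.

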